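Move the touch-up spray cans to the wooden rack, first-out end first

TASK

Move all four spray cans from the blue rack to the empty wooden rack, one can to a bay, keeping their order as counted from the yellow end of each rack: the can next to the yellow end of the blue rack goes next to the yellow end of the wooden rack, and so on. Set every can down upright on the floor of its bay, without dropping or knocking over any, and let go of it.

Things in the scene. Friction and masses are not known exactly. Their poses are not given: they have to be found in the camera images.
- can_red: Loose small touch-up spray can, 42 mm diameter and 125 mm tall in all, about 0.15 kg, with an aluminium body, a red band and a straight-sided red cap (42 mm diameter, its top 38 mm: from 87 to 125 mm above the foot). Origin at the centre of its foot, z up along its axis. It starts upright in one of the four bays of the blue rack.
- can_green: Loose small touch-up spray can, 42 mm diameter and 125 mm tall in all, about 0.15 kg, with an aluminium body, a green band and a straight-sided green cap (42 mm diameter, its top 38 mm: from 87 to 125 mm above the foot). Origin at the centre of its foot, z up along its axis. It starts upright in one of the four bays of the blue rack.
- can_white: Loose small touch-up spray can, 42 mm diameter and 125 mm tall in all, about 0.15 kg, with an aluminium body, a white band and a straight-sided white cap (42 mm diameter, its top 38 mm: from 87 to 125 mm above the foot). Origin at the centre of its foot, z up along its axis. It starts upright in one of the four bays of the blue rack.
- can_black: Loose small touch-up spray can, 42 mm diameter and 125 mm tall in all, about 0.15 kg, with an aluminium body, a black band and a straight-sided black cap (42 mm diameter, its top 38 mm: from 87 to 125 mm above the foot). Origin at the centre of its foot, z up along its axis. It starts upright in one of the four bays of the blue rack.
- tag_red: Fixed red bay tag, a block 16 x 36 mm and 34 mm high standing against the front (-x) wall of the blue rack, exactly in front of the middle of the bay in which the red can starts (the bay's middle is 45 mm along the tag's +x from the tag's origin). It stays there, so it still shows where that can came from. Origin at the centre of its underside, axes as the blue rack's.
- tag_green: Fixed green bay tag, a block 16 x 36 mm and 34 mm high standing against the front (-x) wall of the blue rack, exactly in front of the middle of the bay in which the green can starts (the bay's middle is 45 mm along the tag's +x from the tag's origin). It stays there, so it still shows where that can came from. Origin at the centre of its underside, axes as the blue rack's.
- tag_white: Fixed white bay tag, a block 16 x 36 mm and 34 mm high standing against the front (-x) wall of the blue rack, exactly in front of the middle of the bay in which the white can starts (the bay's middle is 45 mm along the tag's +x from the tag's origin). It stays there, so it still shows where that can came from. Origin at the centre of its underside, axes as the blue rack's.
- tag_black: Fixed black bay tag, a block 16 x 36 mm and 34 mm high standing against the front (-x) wall of the blue rack, exactly in front of the middle of the bay in which the black can starts (the bay's middle is 45 mm along the tag's +x from the tag's origin). It stays there, so it still shows where that can came from. Origin at the centre of its underside, axes as the blue rack's.
- blue_rack: Blue rack, full at the start. Fixed tray, 74 (x) x 278 (y) x 34 mm high, four bays in a row along y, each 62 x 62 mm inside; all walls 6 mm thick, 34 mm high; floor 6 mm thick. Origin: centre of its underside; bay middles at x = 0, y = +102, +34, -34, -102 mm. A yellow block (26 mm long, as high as the tray) outside its +y end marks the yellow end.
- wood_rack: Wooden rack, empty at the start, roughly parallel to the blue one, nearer to or farther from the robot. Fixed tray, 74 (x) x 278 (y) x 34 mm high, four bays in a row along y, each 62 x 62 mm inside; all walls 6 mm thick, 34 mm high; floor 6 mm thick. Origin: centre of its underside; bay middles at x = 0, y = +102, +34, -34, -102 mm. A yellow block (26 mm long, as high as the tray) outside its -y end marks the yellow end.
Not all that is in view belongs to the job. What is shaped like the can_red but purple is not meant. Several things look just like the tag_black: the one meant starts farthest to the robot's right.

How it is judged:
By the outcome, as a careful person would: the job done as asked, in the order asked, and still so for the second after the job is handed in, with the robot touching nothing.
It also fails if it takes over 102 s, if anything falls off the work surface, if the arm or the gripper's body presses on something with over 40 N, if the wrist force passes 120 N, or if a joint passes its speed limit or range.

ROBOT

A 6-joint arm with a two-finger parallel gripper is mounted at the origin on the work surface. World frame = base frame: x ahead of the robot, y to its left, z up, the work surface at z = 0. Lengths are in mm, angles in degrees, forces in N, time in s.
With the tool pointing down it reaches from about 325 to 1000 mm from the base axis. Payload 5.1 kg.
Tool frame: the origin (TCP) lies on the centre line of the jaws, within the pads' length; the fingertips stand 11 mm ahead of it and the grasp point (between the pads) lies 8 mm behind it; x points along the fingers, y is the direction in which the jaws open and shut, and the axes are right-handed (so a half turn about x gives the same grasp; the last joint's range is limited). The gripper opens to 85 mm and grips with 20 to 120 N. Pads are 22 mm wide; open, the fingers measure 114 mm over their backs; the gripper's body (76 mm by 85 mm) begins 54 mm behind the grasp point. The pads swing forward as they close: fully open they stand 13 mm farther back than shut.
Start: joints at [71.242, 7.093, 94.555, -0, 78.352, -4.733], TCP at [157.558, 630.603, 242.322] pointing down, gripper open.
Joint ranges: [-149.61, 149.61], [-58.7, 133.49], [1.44, 155.28], [-77.14, 257.14], [18.33, 153.61], [-166.67, 166.67]. Speed limits (degrees/s): [147.25, 147.25, 180, 180, 180, 180].

INTERFACE

Orientations are given as [roll, pitch, yaw] about the fixed x, y, z axes, in that order (R = Rz(yaw) Ry(pitch) Rx(roll)).
In Python, from cell import arm gives the robot as it stands. The module is installed in compiled form; this text tells all that it offers.
- The arm moves only by the tool move_arm, never from a script. Its argument "increments" is a list of rows, each an object with "angular": the turn, a rotation vector about the world's x, y, z in degrees, a list of three; "delta_pos": the shift along the world's x, y, z in cm, a list of three; "jaw": the opening, from 0 (shut) to 1 (fully open). A call has 1 to 5 rows; each row shifts and turns the commanded pose from where the row before left it; what a row does not reach is not made up. A row lasts 1/8 s, in which the tool goes at most 62.5 mm and 10.7 degrees, less where a joint would pass 70% of its speed; a pose out of reach is approached as far as the arm can. A call is refused whole if a number of a shift passes 6.25 or a number of a turn 10.7, either way. A call with a gripper value outside its range is refused whole. The fingers move at their own pace and stop on an object; the grip force is fixed at half the most. Time passes only in rows, so rows that do not move let the fingers close. It gives the time, the measured TCP pose, the force and the opening at its end, in the units of the state.
- arm.get_state(): the state, without advancing time (a new reading comes with each control period).
- arm.read_camera(name): name is "scene" or "top" or "wrist"; returns the picture (420x560x3 uint8, red, green, blue); there is no depth.
- arm.camera_info(name): a dict with "mtx" (3x3 intrinsics, pixels), "world_to_cam" (4x4, takes a point from world to camera coordinates); the wrist camera has in their place "T_tool_cam" (4x4, takes a point from camera to tool coordinates, whose origin is the TCP and whose axes are the tool frame's). Camera axes: x right, y down, z forward; pixel columns grow to the right and rows downward; lengths in mm; the calibration is good to about 2 mm. A picture is of the moment at which its call begins: read the wrist's pose just before it. camera_info takes no time and is no camera call.
- arm.close_job(): hands the job in, once; it reports no verdict.
Trained networks look in the newest picture that a camera, given by its name, has taken for a name from the list of things; names that differ only in an ending like _2 or _b are one class to them, and where a whole thing is asked for, a point or a joint stands for the part that bears it (a point fixed in the world has none). Each returns a list of dicts, best first, with "conf" (0 to 1); they miss things now and then, are a little off and sometimes report something else, mostly with a low value. They report only what shows in the picture. A call takes as long as a camera call. They do not tell look-alikes from the thing itself.
- arm.search_frame(camera, target): "extent" ([left, top, right, bottom] in pixels, round what is visible of it).
- arm.pinpoint(camera, target): "position" ([row, column] in pixels: a listed point, or the origin of a listed thing).
The state is a dict: "time": time; "joint_positions": joint angles; "joint_velocities": joint speeds; "joint_efforts": joint torques, N m; "ee_pos": TCP position; "tool_rot": TCP orientation; "wrist_force": force on the tool from outside, world axes, zero at the start; "wrist_torque": the same for the moment, N m; "gripper_width": finger opening in mm.
Only numpy, scipy, OpenCV 4.12 (cv2) and the standard library are available. Lean on these libraries where they do the work, as an engineer would, in place of code of your own. Each camera call takes 0.05 s, during which the arm holds its last target.

## Working session

There is one attempt and no reset: what is moved stays moved. The work goes in short steps, Python scripts to look and compute and a tool call to move; the robot and the scene stay as the last step left them, time stands still between calls to the robot, and variables do not carry over. Pictures are saved under pics/ and viewed, and the job is handed in when it is done.

Besides the shell and the picture viewer there is one more tool, called by a JSON object that holds its "api" and its "payload". move_arm: Moves the arm, as the interface text tells. Its arguments: {"type":"object","properties":{"increments":{"type":"array"}},"required":["increments"]}

```bash
mkdir -p pics; cat > h.py <<'E'
import numpy as np, cv2
from cell import arm
def shot(cam,name):
    im=arm.read_camera(cam); cv2.imwrite(f'pics/{name}.png',cv2.cvtColor(im,cv2.COLOR_RGB2BGR)); return im
def ray(cam,u,v,z):
    i=arm.camera_info(cam); K=np.array(i['mtx']);T=np.array(i['world_to_cam'])
    R=T[:3,:3];t=T[:3,3]; c=-R.T@t; d=R.T@np.linalg.solve(K,[u,v,1]); return c+d*(z-c[2])/d[2]
def proj(cam,p):
    i=arm.camera_info(cam); K=np.array(i['mtx']);T=np.array(i['world_to_cam'])
    q=K@(T[:3,:3]@np.array(p)+T[:3,3]); return q[:2]/q[2]
E
python3 - <<'E'
from h import *
print(arm.get_state())
for c in('scene','top'): shot(c,c+'0'); print(arm.camera_info(c))
E
```

```text
{'time': 0.0, 'joint_positions': array([ 7.12401028e+01,  7.13476845e+00,  9.46342480e+01, -7.28271463e-04,
        7.83502997e+01, -4.73278078e+00]), 'joint_velocities': array([-0.01472844,  0.02693101, -0.10767348, -0.01197332,  0.0532521 ,
       -0.06715761]), 'joint_efforts': array([ 1.59734387e-03, -4.23610067e+01, -3.65452695e+01, -6.51476807e-05,
        6.96047777e-03, -6.94858038e-07]), 'ee_pos': array([157.39277481, 630.0560203 , 241.03689307]), 'tool_rot': array([ -94.39041945,   89.88068172, -108.41738806]), 'wrist_force': array([ 0.43773524, -0.10195659,  0.24589602]), 'wrist_torque': array([-0.02780901, -0.0165767 ,  0.00101327]), 'gripper_width': 85.39040399917383}
{'mtx': array([[387.66350255,   0.        , 277.07623149],
       [  0.        , 387.66350255, 213.88272875],
       [  0.        ,   0.        ,   1.        ]]), 'world_to_cam': array([[-2.48765926e-01,  9.68563556e-01,  3.90913680e-04,
         1.43362738e+02],
       [ 5.89107590e-01,  1.51626770e-01, -7.93701184e-01,
        -2.79242556e+02],
       [-7.68809314e-01, -1.97215520e-01, -6.08307716e-01,
         1.08088597e+03],
       [ 0.00000000e+00,  0.00000000e+00,  0.00000000e+00,
         1.00000000e+00]])}
{'mtx': array([[482.35435516,   0.        , 276.01750877],
       [  0.        , 482.35435516, 205.3423747 ],
       [  0.        ,   0.        ,   1.        ]]), 'world_to_cam': array([[-2.14167357e-01, -9.76778565e-01, -5.99823179e-03,
         7.54996227e+01],
       [-9.56050084e-01,  2.10873446e-01, -2.03717025e-01,
         5.24993949e+02],
       [ 2.00251291e-01, -3.78949268e-02, -9.79011438e-01,
         7.11965373e+02],
       [ 0.00000000e+00,  0.00000000e+00,  0.00000000e+00,
         1.00000000e+00]])}
```

View pics/scene0.png

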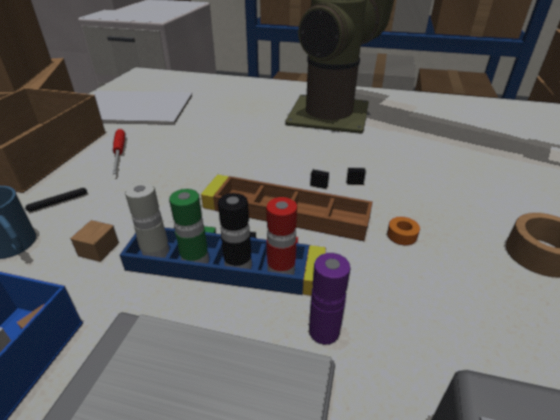

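View pics/top0.png

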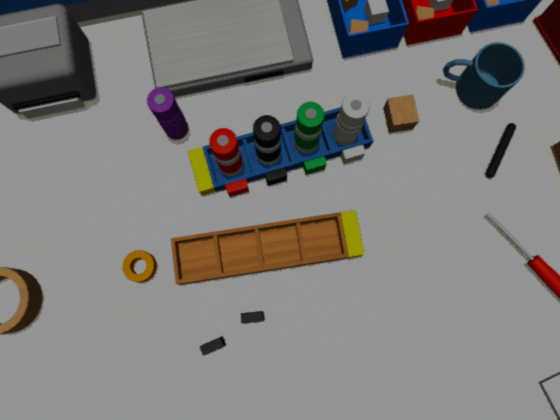

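```bash
cat > m.py <<'E'
from h import *
im=shot('top','top1')
for t in ('blue_rack','wood_rack','can_red','can_black','can_green','can_white','tag_red','tag_black','tag_green','tag_white'):
    for d in arm.pinpoint('top',t)[:3]:
        r,c=d['position']; z=0
        print(t,round(d['conf'],2),np.round([c,r]), ray('top',c,r,6 if 'can' in t else 0).round(0))
E
python3 m.py
python3 - <<'E'
import cv2
im=cv2.imread('pics/top0.png')
cv2.imwrite('pics/cropA.png',cv2.resize(im[85:205,180:385],None,fx=3.8,fy=3.8,interpolation=cv2.INTER_CUBIC))
cv2.imwrite('pics/cropB.png',cv2.resize(im[200:295,165:370],None,fx=3.8,fy=3.8,interpolation=cv2.INTER_CUBIC))
E
```

```text
blue_rack 0.89 [288. 152.] [628. -81.   0.]
wood_rack 0.98 [259. 250.] [471.   2.   0.]
wood_rack 0.6 [287. 150.] [632. -80.   0.]
can_red 0.97 [232. 164.] [627.  17.   6.]
can_red 0.84 [174. 128.] [712. 104.   6.]
can_red 0.29 [264. 250.] [469.  -4.   6.]
can_black 0.93 [266. 156.] [627. -43.   6.]
can_green 0.76 [308. 143.] [ 635. -119.    6.]
can_white 0.7 [343. 134.] [ 638. -182.    6.]
tag_red 0.81 [239. 191.] [579.  15.   0.]
tag_black 0.82 [276. 178.] [587. -52.   0.]
tag_black 0.79 [251. 314.] [372.  37.   0.]
tag_black 0.49 [214. 345.] [337. 105.   0.]
tag_green 0.77 [317. 169.] [ 588. -124.    0.]
tag_white 0.73 [349. 159.] [ 594. -182.    0.]
```

View pics/cropA.png

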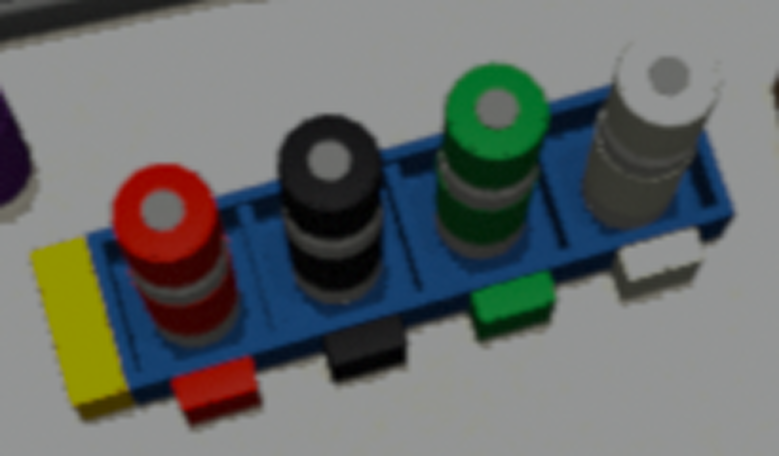

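View pics/cropB.png

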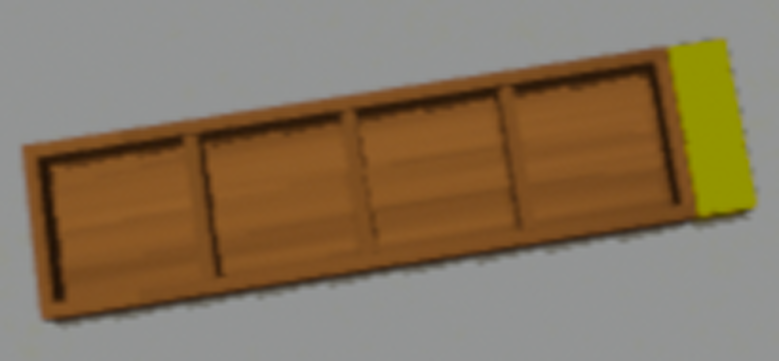

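```bash
python3 - <<'E'
from h import *
f=lambda p,o:((p[0]+.5)/3.8-.5+o[0],(p[1]+.5)/3.8-.5+o[1])
print('wood corners')
C=[ray('top',*f(p,(165,200)),34)for p in[(24,147),(668,48),(695,213),(45,318),(727,40),(755,208)]]
for c in C: print(c.round(1))
# fit pose; local corners (x front -): img up=+x, left=+y
L=np.array([(37,139),(37,-139),(-37,-139),(-37,139),(37,-165),(-37,-165)])
def fit(L,P):
    P=np.array(P)[:,:2];a=L-L.mean(0);b=P-P.mean(0)
    H=(a.T@b);th=np.arctan2(H[0,1]-H[1,0],H[0,0]+H[1,1]);R=np.array([[np.cos(th),-np.sin(th)],[np.sin(th),np.cos(th)]])
    t=P.mean(0)-R@L.mean(0);print('yaw',np.degrees(th),'t',t,'res',np.round(P-(L@R.T+t),1).tolist());return R,t
R,t=fit(L,C)
for n,y in zip(('red','black','green','white'),(-102,-34,34,102)): print('target',n,(R@[0,y]+t).round(1))
print('blue')
P=[ray('top',*f(p,(180,85)),34)for p in[(88,235),(133,393),(734,213),(32,250),(78,405)]]
Lb=np.array([(37,139),(-37,139),(-37,-139),(37,165),(-37,165)])
R,t=fit(Lb,P)
for n,y,p in zip(('red','black','green','white'),(102,34,-34,-102),[(163,210),(330,160),(497,108),(669,75)]):
    print(n,'bay',(R@[0,y]+t).round(1),'can top',ray('top',*f(p,(180,85)),131).round(1), 'scene px of top',proj('scene',[*ray('top',*f(p,(180,85)),131)[:2],131]).round(0))
print(arm.camera_info('wrist'))
im=cv2.imread('pics/scene0.png');cv2.imwrite('pics/cropC.png',cv2.resize(im[170:300,110:360],None,fx=3.2,fy=3.2,interpolation=cv2.INTER_CUBIC))
E
```

```text
wood corners
[516.6 137.1  34. ]
[ 499.3 -139.6   34. ]
[ 428.4 -133.6   34. ]
[444.  140.8  34. ]
[ 497.3 -165.    34. ]
[ 425.  -158.7   34. ]
yaw -3.5928173773582097 t [471.8917987    1.70454787] res [[-1.0, -1.0], [-0.8, -0.2], [2.1, 1.1], [0.4, -2.0], [-1.2, 0.2], [0.4, 1.9]]
target red [ 465.5 -100.1]
target black [469.8 -32.2]
target green [474.   35.6]
target white [478.3 103.5]
blue
yaw 4.511133133108422 t [632.16804019 -82.97455824] res [[-0.2, -0.1], [-1.1, -0.1], [0.1, 2.5], [0.4, -0.6], [0.8, -1.8]]
red bay [624.1  18.7] can top [626.1  19.6 131. ] scene px of top [282. 205.]
black bay [629.5 -49.1] can top [632.1 -47.7 131. ] scene px of top [233. 201.]
green bay [ 634.8 -116.9] can top [ 639.  -115.9  131. ] scene px of top [184. 196.]
white bay [ 640.2 -184.7] can top [ 637.8 -184.8  131. ] scene px of top [139. 189.]
{'mtx': array([[326.59723438,   0.        , 279.25420613],
       [  0.        , 326.59723438, 207.15576457],
       [  0.        ,   0.        ,   1.        ]]), 'T_tool_cam': array([[ 2.18398765e-04, -3.13931166e-01,  9.49445720e-01,
        -1.32693617e+02],
       [ 9.99999944e-01,  3.07840432e-04, -1.28241188e-04,
         4.97765897e-01],
       [-2.52018875e-04,  9.49445695e-01,  3.13931215e-01,
        -8.11803490e+01],
       [ 0.00000000e+00,  0.00000000e+00,  0.00000000e+00,
         1.00000000e+00]])}
```

View pics/cropC.png

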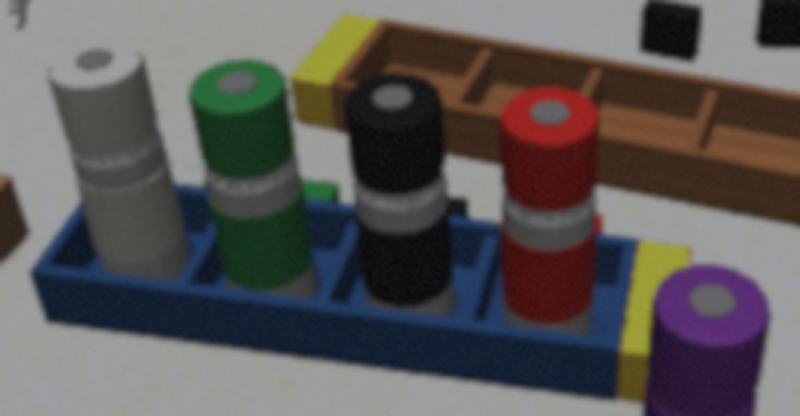

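```bash
cat > rot.py <<'E'
from h import *
from scipy.spatial.transform import Rotation as Ro
s=arm.get_state();R=Ro.from_euler('xyz',s['tool_rot'],degrees=True).as_matrix()
print(s['time'],s['ee_pos'].round(1),R.round(4).tolist(),s['joint_positions'].round(1),s['wrist_force'].round(1),round(s['gripper_width'],1))
for sg in (1,-1):
    G=np.array([[0,0,-1],[sg,0,0],[0,sg*-1,0]],float).T
    G=np.column_stack([[0,0,-1],[sg,0,0],np.cross([0,0,-1],[sg,0,0])])
    print(sg,np.degrees(Ro.from_matrix(G@R.T).as_rotvec()).round(1))
E
python3 rot.py
```

```text
0.65 [157.6 630.6 242.4] [[0.0, 0.2424, 0.9702], [0.0001, 0.9702, -0.2424], [-1.0, 0.0001, -0.0]] [71.2  7.1 94.6  0.  78.4 -4.7] [ 0.6 -0.4 -0.6] 85.4
1 [ -0.   0. -76.]
-1 [ -0.  -0. 104.]
```

{"api": "move_arm", "payload": {"increments": [{"angular": [0, 0, -5.1], "delta_pos": [3.1, -4.1, 0.1], "jaw": 1}, {"angular": [0, 0, -5.1], "delta_pos": [3.1, -4.1, 0.1], "jaw": 1}, {"angular": [0, 0, -5.1], "delta_pos": [3.1, -4.1, 0.1], "jaw": 1}, {"angular": [0, 0, -5.1], "delta_pos": [3.1, -4.1, 0.1], "jaw": 1}, {"angular": [0, 0, -5.1], "delta_pos": [3.1, -4.1, 0.1], "jaw": 1}]}}

```text
time: 1.27
ee_pos: [313.3, 424.3, 247.6]
tool_rot: [79.4, 90.0, 39.7]
wrist_force: [0.1, 0.0, 0.3]
gripper_width: 85.1
```

{"api": "move_arm", "payload": {"increments": [{"angular": [0, 0, -5.1], "delta_pos": [3.1, -4.1, 0.1], "jaw": 1}, {"angular": [0, 0, -5.1], "delta_pos": [3.1, -4.1, 0.1], "jaw": 1}, {"angular": [0, 0, -5.1], "delta_pos": [3.1, -4.1, 0.1], "jaw": 1}, {"angular": [0, 0, -5.1], "delta_pos": [3.1, -4.1, 0.1], "jaw": 1}, {"angular": [0, 0, -5.1], "delta_pos": [3.1, -4.1, 0.1], "jaw": 1}]}}

```text
time: 1.9
ee_pos: [468.4, 219.1, 252.7]
tool_rot: [91.0, 89.9, 25.8]
wrist_force: [0.7, -0.6, -0.0]
gripper_width: 85.2
```

{"api": "move_arm", "payload": {"increments": [{"angular": [0, 0, -5.1], "delta_pos": [3.1, -4.1, 0.1], "jaw": 1}, {"angular": [0, 0, -5.1], "delta_pos": [3.1, -4.1, 0.1], "jaw": 1}, {"angular": [0, 0, -5.1], "delta_pos": [3.1, -4.1, 0.1], "jaw": 1}, {"angular": [0, 0, -5.1], "delta_pos": [3.1, -4.0, 0.1], "jaw": 1}, {"angular": [0, 0, -4.6], "delta_pos": [3.4, -3.7, 0], "jaw": 1}]}}

```text
time: 2.52
ee_pos: [626.5, 19.0, 256.7]
tool_rot: [99.5, 90.0, 9.3]
wrist_force: [0.9, 0.1, 1.0]
gripper_width: 85.3
```

```bash
python3 rot.py
```

```text
2.525 [626.5  19.  256.7] [[0.0007, 1.0, -0.0036], [0.0001, -0.0036, -1.0], [-1.0, 0.0007, -0.0001]] [-3.2  3.7 96.8  0.  79.5 -3. ] [0.9 0.1 1. ] 85.3
1 [-0.   0.   0.2]
-1 [ 1.000e-01  0.000e+00 -1.798e+02]
```

{"api": "move_arm", "payload": {"increments": [{"angular": [0, 0, 0.2], "delta_pos": [0, 0.06, -4.2], "jaw": 1}, {"angular": [0, 0, 0], "delta_pos": [0, 0, -4.2], "jaw": 1}, {"angular": [0, 0, 0], "delta_pos": [0, 0, -4.0], "jaw": 1}, {"angular": [0, 0, 0], "delta_pos": [0, 0, -2.0], "jaw": 1}, {"angular": [0, 0, 0], "delta_pos": [0, 0, -1.0], "jaw": 1}]}}

```text
time: 3.15
ee_pos: [625.4, 21.2, 101.6]
tool_rot: [-91.4, 90.0, 178.8]
wrist_force: [-0.2, -0.1, 0.3]
gripper_width: 85.4
```

```bash
python3 -c "
from h import *
shot('scene','s1');im=shot('wrist','w1')"
```

```text
(no output)
```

View pics/s1.png

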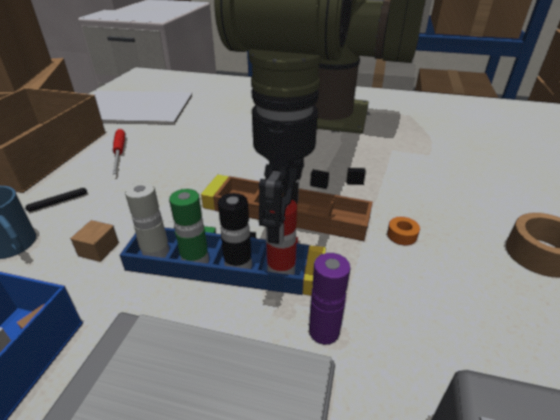

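View pics/w1.png

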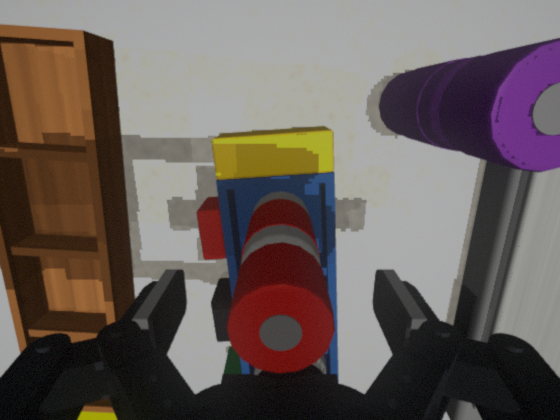

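The red can is centred between the jaws (wrist image: can column 281, pads at ~165 and ~395). The scene image shows the fingers at its cap, so I close.

{"api": "move_arm", "payload": {"increments": [{"angular": [0, 0, 0], "delta_pos": [0, 0, 0], "jaw": 0}, {"angular": [0, 0, 0], "delta_pos": [0, 0, 0], "jaw": 0}, {"angular": [0, 0, 0], "delta_pos": [0, 0, 0], "jaw": 0}, {"angular": [0, 0, 0], "delta_pos": [0, 0, 0], "jaw": 0}, {"angular": [0, 0, 0], "delta_pos": [0, 0, 0], "jaw": 0}]}}

```text
time: 3.88
ee_pos: [626.4, 21.1, 104.0]
tool_rot: [85.5, 89.9, -4.3]
wrist_force: [-0.9, 0.4, 6.5]
gripper_width: 40.7
```

{"api": "move_arm", "payload": {"increments": [{"angular": [0, 0, 0], "delta_pos": [0, 0, 0], "jaw": 0}, {"angular": [0, 0, 0], "delta_pos": [0, 0, 0], "jaw": 0}, {"angular": [0, 0, 0], "delta_pos": [0, 0, 0], "jaw": 0}, {"angular": [0, 0, 0], "delta_pos": [0, 0, 0], "jaw": 0}]}}

```text
time: 4.38
ee_pos: [626.5, 21.2, 104.0]
tool_rot: [86.8, 89.9, -3.0]
wrist_force: [-1.0, 0.3, 6.5]
gripper_width: 41.1
```

```bash
python3 rot.py
```

```text
4.375 [626.5  21.2 104. ] [[0.0023, 1.0, 0.003], [-0.0001, 0.003, -1.0], [-1.0, 0.0023, 0.0001]] [ -3.   11.1 104.1  -0.   64.7  -3.1] [-1.   0.3  6.5] 41.1
1 [ 0.   0.1 -0.2]
-1 [ -0.2   0.  179.8]
```

{"api": "move_arm", "payload": {"increments": [{"angular": [0, 0, 0], "delta_pos": [0, 0, 1.0], "jaw": 0}, {"angular": [0, 0, 0], "delta_pos": [0, 0, 3.0], "jaw": 0}, {"angular": [0, 0, 0], "delta_pos": [0, 0, 4.0], "jaw": 0}, {"angular": [0, 0, 0], "delta_pos": [0, 0, 4.0], "jaw": 0}, {"angular": [0, 0, 0], "delta_pos": [0, 0, 3.0], "jaw": 0}]}}

```text
time: 5.0
ee_pos: [625.6, 21.2, 254.1]
tool_rot: [88.8, 89.9, -1.0]
wrist_force: [0.9, -0.6, -1.5]
gripper_width: 40.8
```

```bash
python3 -c "
from h import *
shot('scene','s2');im=shot('wrist','w2')"; python3 rot.py
```

```text
5.1 [627.4  21.2 257.1] [[0.0078, 1.0, 0.0031], [-0.0003, 0.0031, -1.0], [-1.0, 0.0078, 0.0004]] [-3.   3.6 96.9  0.  79.1 -3.1] [ 0.1 -0.3 -0.7] 40.7
1 [ 0.   0.4 -0.2]
-1 [ -0.7   0.  179.8]
```

View pics/s2.png

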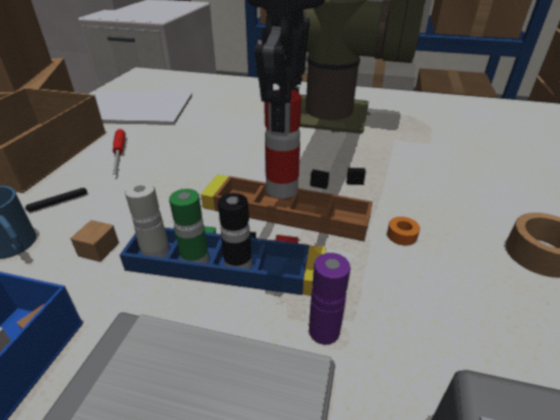

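View pics/w2.png

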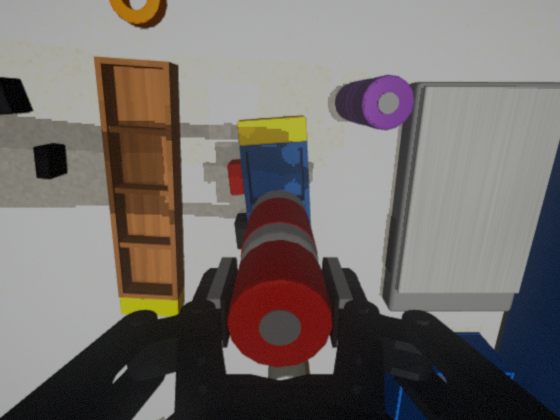

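{"api": "move_arm", "payload": {"increments": [{"angular": [0, 0, 0], "delta_pos": [-2.0, -1.5, 0], "jaw": 0}, {"angular": [0, 0, 0], "delta_pos": [-4.0, -3.0, 0], "jaw": 0}, {"angular": [0, 0, 0], "delta_pos": [-4.1, -3.1, 0], "jaw": 0}, {"angular": [0, 0, 0], "delta_pos": [-4.0, -3.0, 0], "jaw": 0}, {"angular": [0, 0, 0], "delta_pos": [-2.0, -1.5, 0], "jaw": 0}]}}

```text
time: 5.72
ee_pos: [462.0, -100.5, 249.8]
tool_rot: [-103.6, 89.8, 166.5]
wrist_force: [0.3, 0.7, -1.7]
gripper_width: 41.2
```

```bash
python3 -c "
from h import *
shot('scene','s3');shot('top','t3')"; python3 rot.py
```

```text
5.825 [ 462.3 -100.6  250.1] [[-0.0029, 1.0, 0.0003], [0.0006, 0.0003, -1.0], [-1.0, -0.0029, -0.0006]] [-18.8 -16.3 115.8  -0.   80.7 -18.8] [ 0.4 -0.8 -1.5] 41.0
1 [-0.  -0.2 -0. ]
-1 [ 3.0e-01 -1.0e-01  1.8e+02]
```

View pics/s3.png

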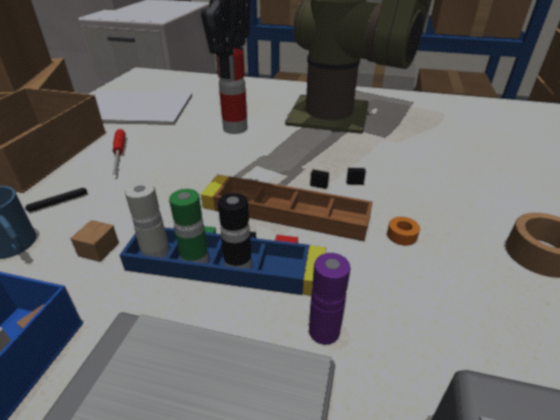

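View pics/t3.png

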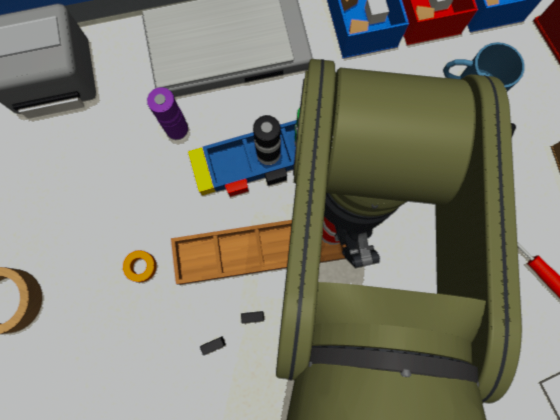

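```bash
python3 - <<'E'
from h import *
print(proj('scene',[463,-101,152]))
im=cv2.imread('pics/s3.png')
th=np.radians(-3.6);R=np.array([[np.cos(th),-np.sin(th)],[np.sin(th),np.cos(th)]]);t=np.array([471.9,1.7])
def q(l,z): return proj('scene',[*(R@np.array(l)+t),z])
for y in(-102,-34,34,102):
    pts=np.array([q((a,y+b),6) for a,b in((31,31),(31,-31),(-31,-31),(-31,31))])
    pts2=np.array([q((a,y+b),34) for a,b in((31,31),(31,-31),(-31,-31),(-31,31))])
    s=3.5;o=np.array([190,160])
    if y==-102: im=cv2.resize(im[160:250,190:400],None,fx=s,fy=s,interpolation=cv2.INTER_CUBIC)
    cv2.polylines(im,[((pts2-o+.5)*s).astype(int)],True,(0,255,0),1)
cv2.imwrite('pics/cropD.png',im)
E
```

```text
[235.72911898 129.23952731]
```

View pics/cropD.png

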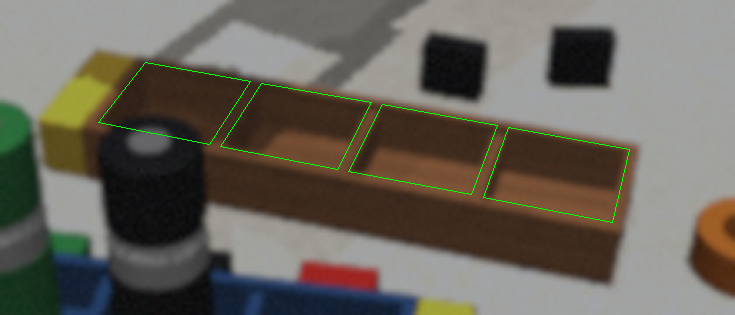

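{"api": "move_arm", "payload": {"increments": [{"angular": [0, 0, 0], "delta_pos": [0.3, 0, -2.0], "jaw": 0}, {"angular": [0, 0, 0], "delta_pos": [0, 0, -4.0], "jaw": 0}, {"angular": [0, 0, 0], "delta_pos": [0, 0, -4.0], "jaw": 0}, {"angular": [0, 0, 0], "delta_pos": [0, 0, -2.5], "jaw": 0}, {"angular": [0, 0, 0], "delta_pos": [0, 0, -1.0], "jaw": 0}]}}

```text
time: 6.45
ee_pos: [466.2, -98.7, 114.1]
tool_rot: [-112.0, 89.7, 158.2]
wrist_force: [0.2, 0.9, -1.5]
gripper_width: 40.8
```

```bash
python3 -c "
from h import *
shot('scene','s4');shot('wrist','w4')"; python3 rot.py
```

```text
6.55 [466.9 -99.1 115.7] [[-0.003, 1.0, 0.0035], [0.0012, 0.0035, -1.0], [-1.0, -0.003, -0.0012]] [-18.4  -8.4 122.7   0.   65.9 -18.6] [-0.2  0.3 -1.2] 40.7
1 [-0.1 -0.2 -0.2]
-1 [ 3.000e-01 -1.000e-01  1.798e+02]
```

View pics/w4.png

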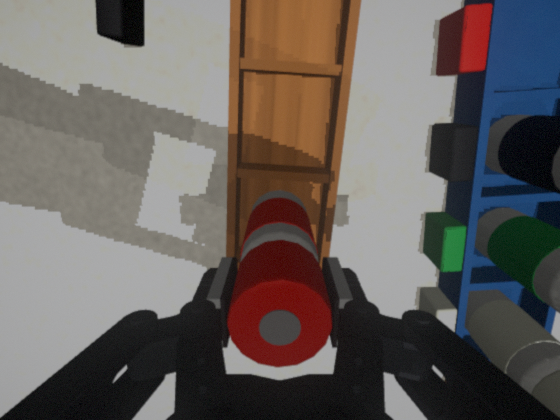

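View pics/s4.png

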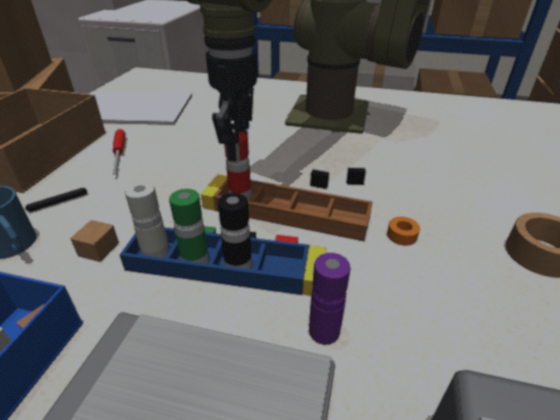

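The red can is between the walls of the yellow-end bay in both views. I lower it the last ~11 mm slowly.

{"api": "move_arm", "payload": {"increments": [{"angular": [0, 0, 0], "delta_pos": [0, 0, -0.5], "jaw": 0}, {"angular": [0, 0, 0], "delta_pos": [0, 0, -0.3], "jaw": 0}, {"angular": [0, 0, 0], "delta_pos": [0, 0, -0.2], "jaw": 0}, {"angular": [0, 0, 0], "delta_pos": [0, 0, 0], "jaw": 0}]}}

```text
time: 7.05
ee_pos: [467.6, -99.8, 107.5]
tool_rot: [73.4, 90.0, -16.4]
wrist_force: [-0.1, 0.7, -2.2]
gripper_width: 40.8
```

{"api": "move_arm", "payload": {"increments": [{"angular": [0, 0, 0], "delta_pos": [0, 0, -0.2], "jaw": 0}, {"angular": [0, 0, 0], "delta_pos": [0, 0, 0], "jaw": 0}]}}

```text
time: 7.3
ee_pos: [467.5, -99.8, 105.2]
tool_rot: [-109.3, 90.0, 160.9]
wrist_force: [0.2, 1.7, -1.8]
gripper_width: 40.9
```

{"api": "move_arm", "payload": {"increments": [{"angular": [0, 0, 0], "delta_pos": [0, 0, -0.1], "jaw": 0}, {"angular": [0, 0, 0], "delta_pos": [0, 0, 0], "jaw": 0}]}}

```text
time: 7.55
ee_pos: [467.5, -99.8, 104.2]
tool_rot: [-102.6, 90.0, 167.5]
wrist_force: [-0.1, 0.3, -2.0]
gripper_width: 40.7
```

{"api": "move_arm", "payload": {"increments": [{"angular": [0, 0, 0], "delta_pos": [0, 0, -0.1], "jaw": 0}, {"angular": [0, 0, 0], "delta_pos": [0, 0, 0], "jaw": 0}]}}

```text
time: 7.8
ee_pos: [467.7, -99.9, 104.0]
tool_rot: [-12.2, 90.0, -102.0]
wrist_force: [-2.6, 0.2, 4.0]
gripper_width: 40.7
```

{"api": "move_arm", "payload": {"increments": [{"angular": [0, 0, 0], "delta_pos": [0, 0, -0.1], "jaw": 0}, {"angular": [0, 0, 0], "delta_pos": [0, 0, 0], "jaw": 0}]}}

```text
time: 8.05
ee_pos: [467.8, -100.0, 104.0]
tool_rot: [-40.9, 90.0, -130.7]
wrist_force: [-4.8, 1.7, 10.2]
gripper_width: 40.5
```

{"api": "move_arm", "payload": {"increments": [{"angular": [0, 0, 0], "delta_pos": [0, 0, 0.1], "jaw": 0.6}, {"angular": [0, 0, 0], "delta_pos": [0, 0, 0], "jaw": 1}, {"angular": [0, 0, 0], "delta_pos": [0, 0, 0], "jaw": 1}, {"angular": [0, 0, 0], "delta_pos": [0, 0, 0], "jaw": 1}]}}

```text
time: 8.55
ee_pos: [467.5, -99.8, 103.1]
tool_rot: [-118.7, 90.0, 151.5]
wrist_force: [-0.5, 0.3, -0.2]
gripper_width: 85.1
```

```bash
python3 -c "
from h import *
shot('scene','s5');shot('wrist','w5')"; python3 rot.py
```

```text
8.65 [467.5 -99.8 103.2] [[-0.0002, 1.0, 0.0031], [0.0001, 0.0031, -1.0], [-1.0, -0.0002, -0.0001]] [-18.5  -7.5 123.2   0.   64.3 -18.7] [ 0.  -0.6 -0.1] 85.3
1 [-0.  -0.  -0.2]
-1 [  0.   -0.  179.8]
```

View pics/w5.png

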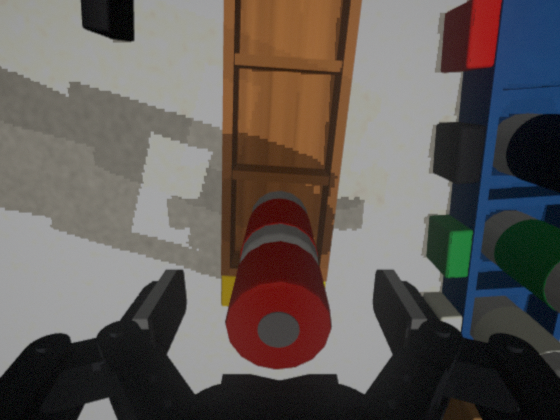

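Red stands free in its bay, upright. Next is black at (632, −48).

{"api": "move_arm", "payload": {"increments": [{"angular": [0, 0, 0], "delta_pos": [0, 0, 3.0], "jaw": 1}, {"angular": [0, 0, 0], "delta_pos": [0, 0, 4.5], "jaw": 1}, {"angular": [0, 0, 0], "delta_pos": [0, 0, 3.5], "jaw": 1}, {"angular": [0, 0, 0], "delta_pos": [3.0, 1.0, 0], "jaw": 1}, {"angular": [0, 0, 0], "delta_pos": [4.5, 1.4, 0], "jaw": 1}]}}

```text
time: 9.28
ee_pos: [543.5, -75.9, 214.6]
tool_rot: [72.0, 89.9, -17.8]
wrist_force: [0.7, -1.2, 1.1]
gripper_width: 85.4
```

{"api": "move_arm", "payload": {"increments": [{"angular": [0, 0, 0], "delta_pos": [4.5, 1.4, 0], "jaw": 1}, {"angular": [0, 0, 0], "delta_pos": [3.0, 1.0, 0], "jaw": 1}, {"angular": [0, 0, 0.2], "delta_pos": [1.45, 0.4, 0], "jaw": 1}, {"angular": [0, 0, 0], "delta_pos": [0, 0, 0], "jaw": 1}, {"angular": [0, 0, 0], "delta_pos": [0, 0, 0], "jaw": 1}]}}

```text
time: 9.9
ee_pos: [631.2, -48.1, 213.2]
tool_rot: [-84.1, 90.0, -173.8]
wrist_force: [-0.5, -0.2, -0.2]
gripper_width: 85.6
```

```bash
python3 rot.py;  python3 -c "
from h import *
shot('scene','s6');shot('wrist','w6')"
```

```text
9.9 [631.2 -48.1 213.2] [[-0.0007, 1.0, 0.0061], [-0.0001, 0.0061, -1.0], [-1.0, -0.0007, 0.0001]] [-9.2  6.1 98.5 -0.  75.5 -9.6] [-0.5 -0.2 -0.2] 85.6
1 [ 0.  -0.  -0.4]
-1 [1.000e-01 0.000e+00 1.796e+02]
```

View pics/w6.png

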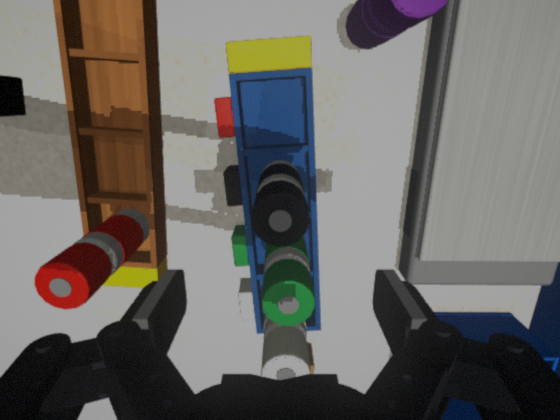

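View pics/s6.png

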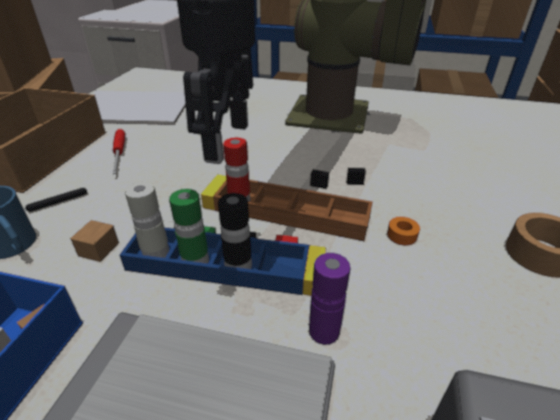

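Red stands in place (scene px 236,165), and black is centred under the jaws (wrist px 280,222). Descending and gripping.

{"api": "move_arm", "payload": {"increments": [{"angular": [0, 0, -0.3], "delta_pos": [0.05, 0, -2.5], "jaw": 1}, {"angular": [0, 0, 0], "delta_pos": [0, 0, -4.0], "jaw": 1}, {"angular": [0, 0, 0], "delta_pos": [0, 0, -3.0], "jaw": 1}, {"angular": [0, 0, 0], "delta_pos": [0, 0, -1.3], "jaw": 1}, {"angular": [0, 0, 0], "delta_pos": [0, 0, 0], "jaw": 1}]}}

```text
time: 10.62
ee_pos: [631.9, -47.9, 104.9]
tool_rot: [-98.8, 89.9, 171.2]
wrist_force: [0.2, -0.9, 0.2]
gripper_width: 85.4
```

{"api": "move_arm", "payload": {"increments": [{"angular": [0, 0, 0], "delta_pos": [0, 0, 0], "jaw": 0}, {"angular": [0, 0, 0], "delta_pos": [0, 0, 0], "jaw": 0}, {"angular": [0, 0, 0], "delta_pos": [0, 0, 0], "jaw": 0}, {"angular": [0, 0, 0], "delta_pos": [0, 0, 0], "jaw": 0}, {"angular": [0, 0, 0], "delta_pos": [0, 0, 0], "jaw": 0}]}}

```text
time: 11.25
ee_pos: [633.3, -47.9, 107.1]
tool_rot: [75.5, 89.9, -14.4]
wrist_force: [-3.2, 0.3, 6.5]
gripper_width: 40.9
```

{"api": "move_arm", "payload": {"increments": [{"angular": [0, 0, 0], "delta_pos": [0, 0, 0], "jaw": 0}, {"angular": [0, 0, 0], "delta_pos": [0, 0, 0], "jaw": 0}]}}

```text
time: 11.5
ee_pos: [633.3, -47.9, 107.1]
tool_rot: [75.8, 89.9, -14.1]
wrist_force: [-2.3, -0.2, 5.5]
gripper_width: 40.3
```

{"api": "move_arm", "payload": {"increments": [{"angular": [0, 0, 0], "delta_pos": [0, 0, 1.0], "jaw": 0}, {"angular": [0, 0, 0], "delta_pos": [0, 0, 3.0], "jaw": 0}, {"angular": [0, 0, 0], "delta_pos": [0, 0, 4.0], "jaw": 0}, {"angular": [0, 0, 0], "delta_pos": [0, 0, 2.0], "jaw": 0}, {"angular": [0, 0, 0], "delta_pos": [-2.0, 0.2, 0], "jaw": 0}]}}

```text
time: 12.12
ee_pos: [614.1, -46.1, 207.9]
tool_rot: [80.9, 89.7, -9.0]
wrist_force: [0.8, 0.5, -1.9]
gripper_width: 40.7
```

{"api": "move_arm", "payload": {"increments": [{"angular": [0, 0, 0], "delta_pos": [-4.0, 0.4, 0], "jaw": 0}, {"angular": [0, 0, 0], "delta_pos": [-4.4, 0.4, 0], "jaw": 0}, {"angular": [0, 0, 0], "delta_pos": [-4.0, 0.4, 0], "jaw": 0}, {"angular": [0, 0, 0], "delta_pos": [-1.9, 0.2, 0], "jaw": 0}, {"angular": [0, 0, 0], "delta_pos": [0, 0, 0], "jaw": 0}]}}

```text
time: 12.75
ee_pos: [468.4, -31.6, 204.7]
tool_rot: [-104.3, 90.0, 165.8]
wrist_force: [-0.1, -0.1, -1.9]
gripper_width: 40.8
```

```bash
python3 rot.py;  python3 -c "
from h import *
shot('scene','s7');shot('wrist','w7')"; python3 rot.py
```

```text
12.75 [468.4 -31.6 204.7] [[-0.0004, 1.0, 0.0013], [0.0001, 0.0013, -1.0], [-1.0, -0.0004, -0.0001]] [-10.4 -15.1 119.2   0.   75.9 -10.5] [-0.1 -0.1 -1.9] 40.8
1 [-0.  -0.  -0.1]
-1 [  0.   -0.  179.9]
12.85 [469.8 -31.8 205.3] [[0.0004, 1.0, 0.0012], [-0.0, 0.0012, -1.0], [-1.0, 0.0004, 0.0]] [-10.4 -14.9 119.    0.   75.9 -10.5] [-0.2 -0.5 -1. ] 40.8
1 [ 0.   0.  -0.1]
-1 [ -0.    0.  179.9]
```

View pics/w7.png

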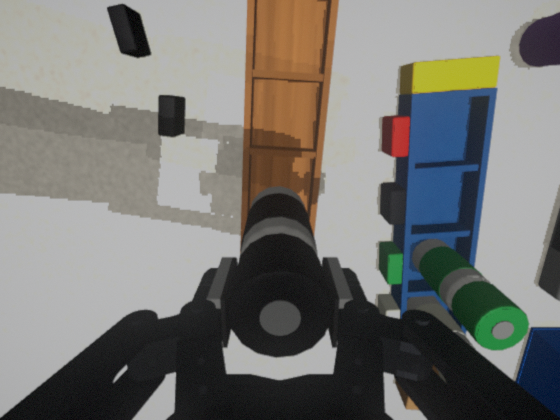

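View pics/s7.png

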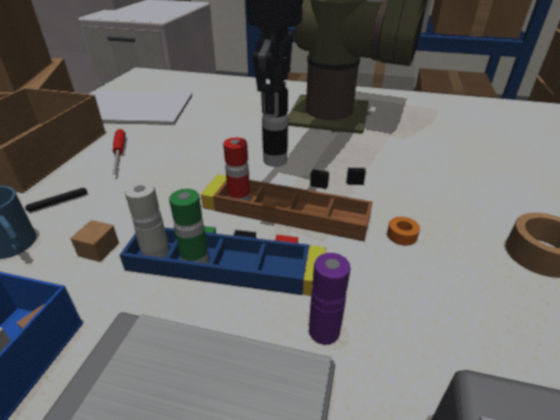

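Black hangs upright at its target position. Lowering.

{"api": "move_arm", "payload": {"increments": [{"angular": [0, 0, 0], "delta_pos": [0, 0, -2.5], "jaw": 0}, {"angular": [0, 0, 0], "delta_pos": [0, 0, -3.5], "jaw": 0}, {"angular": [0, 0, 0], "delta_pos": [0, 0, -2.5], "jaw": 0}, {"angular": [0, 0, 0], "delta_pos": [0, 0, -0.6], "jaw": 0}, {"angular": [0, 0, 0], "delta_pos": [0, 0, -0.2], "jaw": 0}]}}

```text
time: 13.48
ee_pos: [470.3, -31.9, 112.6]
tool_rot: [94.6, 90.0, 4.7]
wrist_force: [-0.1, -0.8, -2.2]
gripper_width: 40.6
```

{"api": "move_arm", "payload": {"increments": [{"angular": [0, 0, 0], "delta_pos": [0, 0, -0.2], "jaw": 0}, {"angular": [0, 0, 0], "delta_pos": [0, 0, 0], "jaw": 0}]}}

```text
time: 13.72
ee_pos: [470.2, -31.9, 111.2]
tool_rot: [80.0, 89.9, -9.9]
wrist_force: [-0.3, -0.2, -2.2]
gripper_width: 40.8
```

{"api": "move_arm", "payload": {"increments": [{"angular": [0, 0, 0], "delta_pos": [0, 0, -0.2], "jaw": 0}, {"angular": [0, 0, 0], "delta_pos": [0, 0, -0.1], "jaw": 0}, {"angular": [0, 0, 0], "delta_pos": [0, 0, 0], "jaw": 0}]}}

```text
time: 14.1
ee_pos: [469.5, -31.8, 107.3]
tool_rot: [-89.7, 90.0, -179.6]
wrist_force: [-0.2, 1.0, -2.4]
gripper_width: 40.6
```

{"api": "move_arm", "payload": {"increments": [{"angular": [0, 0, 0], "delta_pos": [0, 0, -0.1], "jaw": 0}, {"angular": [0, 0, 0], "delta_pos": [0, 0, 0], "jaw": 0}]}}

```text
time: 14.35
ee_pos: [469.7, -31.9, 107.1]
tool_rot: [-47.9, 90.0, -137.8]
wrist_force: [-3.1, -0.7, 5.3]
gripper_width: 40.6
```

{"api": "move_arm", "payload": {"increments": [{"angular": [0, 0, 0], "delta_pos": [0, 0, -0.1], "jaw": 0}, {"angular": [0, 0, 0], "delta_pos": [0, 0, 0], "jaw": 0}]}}

```text
time: 14.6
ee_pos: [469.8, -31.9, 107.0]
tool_rot: [-62.0, 90.0, -152.0]
wrist_force: [-5.6, 0.3, 10.6]
gripper_width: 40.7
```

{"api": "move_arm", "payload": {"increments": [{"angular": [0, 0, 0], "delta_pos": [0, 0, 0.1], "jaw": 0.6}, {"angular": [0, 0, 0], "delta_pos": [0, 0, 0], "jaw": 1}, {"angular": [0, 0, 0], "delta_pos": [0, 0, 0], "jaw": 1}, {"angular": [0, 0, 0], "delta_pos": [0, 0, 0], "jaw": 1}, {"angular": [0, 0, 0], "delta_pos": [0, 0, 2.0], "jaw": 1}]}}

```text
time: 15.22
ee_pos: [468.1, -31.5, 124.6]
tool_rot: [-100.7, 89.8, 169.3]
wrist_force: [0.0, -0.7, 0.3]
gripper_width: 85.4
```

{"api": "move_arm", "payload": {"increments": [{"angular": [0, 0, 0], "delta_pos": [0, 0, 4.5], "jaw": 1}, {"angular": [0, 0, 0], "delta_pos": [0, 0, 4.0], "jaw": 1}, {"angular": [0, 0, 0], "delta_pos": [3.0, -1.5, 0], "jaw": 1}, {"angular": [0, 0, 0], "delta_pos": [4.4, -2.2, 0], "jaw": 1}, {"angular": [0, 0, 0], "delta_pos": [4.4, -2.2, 0], "jaw": 1}]}}

```text
time: 15.85
ee_pos: [588.9, -91.4, 211.5]
tool_rot: [83.3, 90.0, -6.6]
wrist_force: [0.2, 0.1, 0.6]
gripper_width: 85.7
```

{"api": "move_arm", "payload": {"increments": [{"angular": [0, 0, 0], "delta_pos": [3.6, -1.8, 0], "jaw": 1}, {"angular": [0, 0, 0], "delta_pos": [1.5, -0.7, 0], "jaw": 1}, {"angular": [0, 0, 0], "delta_pos": [0, 0, 0], "jaw": 1}, {"angular": [0, 0, 0], "delta_pos": [0, 0, 0], "jaw": 1}]}}

```text
time: 16.35
ee_pos: [637.9, -115.4, 210.9]
tool_rot: [-109.3, 89.9, 160.8]
wrist_force: [-0.6, 0.4, 0.2]
gripper_width: 85.5
```

```bash
python3 -c "
from h import *
shot('scene','s8');shot('wrist','w8')"; python3 rot.py
```

```text
16.45 [ 637.9 -115.3  211.3] [[-0.0003, 1.0, 0.0016], [0.0001, 0.0016, -1.0], [-1.0, -0.0003, -0.0001]] [-15.    8.1  96.5   0.   75.4 -15.1] [ 0.1 -0.7  0.4] 85.4
1 [-0.  -0.  -0.1]
-1 [  0.   -0.  179.9]
```

View pics/w8.png

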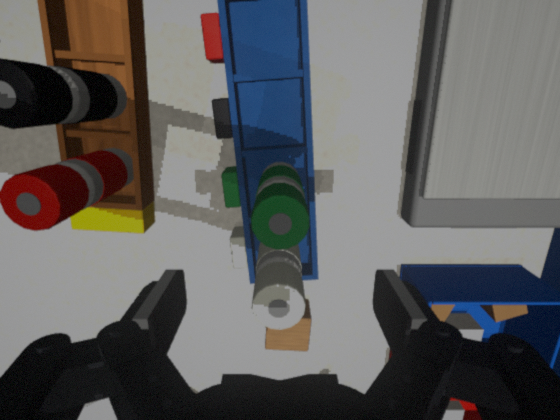

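View pics/s8.png

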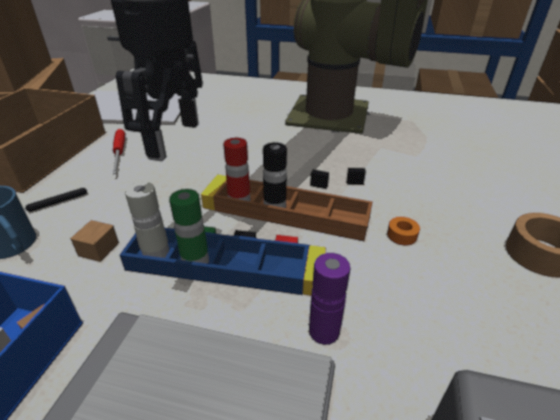

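Red and black stand in the wood rack (scene px 236,165 and 275,172), and green is centred (wrist px 280,222). Descending to z≈105 and gripping.

{"api": "move_arm", "payload": {"increments": [{"angular": [0, 0, 0], "delta_pos": [0.05, 0, -2.5], "jaw": 1}, {"angular": [0, 0, 0], "delta_pos": [0, 0, -4.0], "jaw": 1}, {"angular": [0, 0, 0], "delta_pos": [0, 0, -3.0], "jaw": 1}, {"angular": [0, 0, 0], "delta_pos": [0, 0, -1.1], "jaw": 1}, {"angular": [0, 0, 0], "delta_pos": [0, 0, 0], "jaw": 1}]}}

```text
time: 17.08
ee_pos: [638.6, -115.5, 105.2]
tool_rot: [-104.5, 90.0, 165.6]
wrist_force: [-0.1, -0.8, 0.1]
gripper_width: 85.1
```

{"api": "move_arm", "payload": {"increments": [{"angular": [0, 0, 0], "delta_pos": [0, 0, 0], "jaw": 0}, {"angular": [0, 0, 0], "delta_pos": [0, 0, 0], "jaw": 0}, {"angular": [0, 0, 0], "delta_pos": [0, 0, 0], "jaw": 0}, {"angular": [0, 0, 0], "delta_pos": [0, 0, 0], "jaw": 0}, {"angular": [0, 0, 0], "delta_pos": [0, 0, 0], "jaw": 0}]}}

```text
time: 17.7
ee_pos: [639.8, -116.0, 107.1]
tool_rot: [71.9, 89.9, -18.0]
wrist_force: [-1.9, 0.9, 5.7]
gripper_width: 41.2
```

{"api": "move_arm", "payload": {"increments": [{"angular": [0, 0, 0], "delta_pos": [0, 0, 0], "jaw": 0}, {"angular": [0, 0, 0], "delta_pos": [0, 0, 0], "jaw": 0}]}}

```text
time: 17.95
ee_pos: [639.8, -116.1, 107.1]
tool_rot: [70.8, 89.9, -19.1]
wrist_force: [-1.4, 0.1, 6.9]
gripper_width: 40.6
```

{"api": "move_arm", "payload": {"increments": [{"angular": [0, 0, 0], "delta_pos": [0, 0, 1.0], "jaw": 0}, {"angular": [0, 0, 0], "delta_pos": [0, 0, 3.0], "jaw": 0}, {"angular": [0, 0, 0], "delta_pos": [0, 0, 4.0], "jaw": 0}, {"angular": [0, 0, 0], "delta_pos": [0, 0, 4.0], "jaw": 0}, {"angular": [0, 0, 0], "delta_pos": [-0.5, 1.0, 2.0], "jaw": 0}]}}

```text
time: 18.58
ee_pos: [634.8, -106.1, 248.2]
tool_rot: [77.4, 89.8, -12.6]
wrist_force: [0.1, -0.3, -1.3]
gripper_width: 40.7
```

{"api": "move_arm", "payload": {"increments": [{"angular": [0, 0, 0], "delta_pos": [-2.5, 2.5, 0], "jaw": 0}, {"angular": [0, 0, 0], "delta_pos": [-3.5, 3.3, 0], "jaw": 0}, {"angular": [0, 0, 0], "delta_pos": [-3.7, 3.3, 0], "jaw": 0}, {"angular": [0, 0, 0], "delta_pos": [-3.5, 3.0, 0], "jaw": 0}, {"angular": [0, 0, 0], "delta_pos": [-2.7, 2.0, 0], "jaw": 0}]}}

```text
time: 19.2
ee_pos: [472.6, 36.8, 244.0]
tool_rot: [-103.8, 89.9, 166.4]
wrist_force: [0.3, -0.1, -1.2]
gripper_width: 40.6
```

{"api": "move_arm", "payload": {"increments": [{"angular": [0, 0, 0], "delta_pos": [0, 0, 0], "jaw": 0}, {"angular": [0, 0, 0], "delta_pos": [0, 0, 0], "jaw": 0}]}}

```text
time: 19.45
ee_pos: [474.9, 35.3, 244.9]
tool_rot: [-77.1, 90.0, -167.0]
wrist_force: [0.7, 0.7, -1.8]
gripper_width: 40.5
```

```bash
python3 -c "
from h import *
shot('scene','s9');shot('wrist','w9')"; python3 rot.py
```

```text
19.55 [475.4  34.9 245. ] [[-0.0005, 1.0, 0.0007], [-0.0001, 0.0007, -1.0], [-1.0, -0.0005, 0.0001]] [ -2.3 -15.7 115.8  -0.   79.9  -2.3] [ 0.1 -0.4 -1.5] 40.5
1 [ 0. -0. -0.]
-1 [  0.   0. 180.]
```

View pics/w9.png

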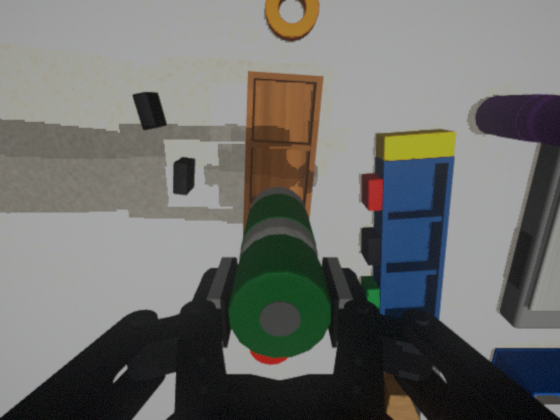

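View pics/s9.png

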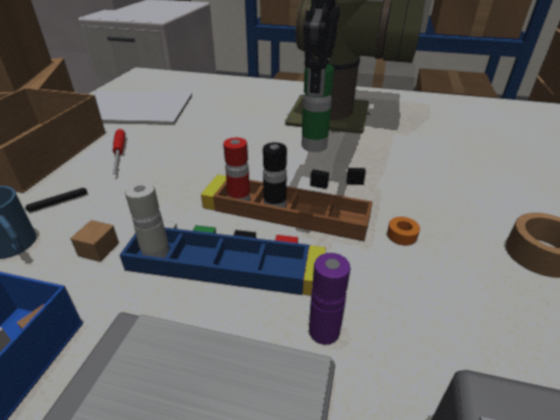

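Green is upright at target (475, 35). Lowering.

{"api": "move_arm", "payload": {"increments": [{"angular": [0, 0, 0], "delta_pos": [-0.1, 0, -3.0], "jaw": 0}, {"angular": [0, 0, 0], "delta_pos": [0, 0, -4.0], "jaw": 0}, {"angular": [0, 0, 0], "delta_pos": [0, 0, -4.0], "jaw": 0}, {"angular": [0, 0, 0], "delta_pos": [0, 0, -1.8], "jaw": 0}, {"angular": [0, 0, 0], "delta_pos": [0, 0, -0.4], "jaw": 0}]}}

```text
time: 20.18
ee_pos: [473.8, 34.9, 112.3]
tool_rot: [-92.2, 89.9, 177.9]
wrist_force: [-0.2, 0.2, -0.2]
gripper_width: 40.8
```

{"api": "move_arm", "payload": {"increments": [{"angular": [0, 0, 0], "delta_pos": [0, 0, -0.2], "jaw": 0}, {"angular": [0, 0, 0], "delta_pos": [0, 0, -0.1], "jaw": 0}, {"angular": [0, 0, 0], "delta_pos": [0, 0, 0], "jaw": 0}]}}

```text
time: 20.55
ee_pos: [474.8, 35.2, 111.4]
tool_rot: [88.4, 89.9, -1.5]
wrist_force: [-0.8, 0.5, -0.7]
gripper_width: 41.0
```

{"api": "move_arm", "payload": {"increments": [{"angular": [0, 0, 0], "delta_pos": [0, 0, -0.2], "jaw": 0}, {"angular": [0, 0, 0], "delta_pos": [0, 0, -0.1], "jaw": 0}, {"angular": [0, 0, 0], "delta_pos": [0, 0, 0], "jaw": 0}]}}

```text
time: 20.92
ee_pos: [474.0, 35.2, 107.2]
tool_rot: [-96.7, 90.0, 173.3]
wrist_force: [0.1, 0.2, -1.4]
gripper_width: 40.8
```

{"api": "move_arm", "payload": {"increments": [{"angular": [0, 0, 0], "delta_pos": [0, 0, -0.1], "jaw": 0}, {"angular": [0, 0, 0], "delta_pos": [0, 0, 0], "jaw": 0}]}}

```text
time: 21.18
ee_pos: [474.1, 35.2, 107.1]
tool_rot: [-88.7, 90.0, -178.6]
wrist_force: [-2.2, 0.1, 4.7]
gripper_width: 40.7
```

{"api": "move_arm", "payload": {"increments": [{"angular": [0, 0, 0], "delta_pos": [0, 0, -0.1], "jaw": 0}, {"angular": [0, 0, 0], "delta_pos": [0, 0, 0], "jaw": 0}]}}

```text
time: 21.42
ee_pos: [474.3, 35.2, 107.1]
tool_rot: [-77.2, 90.0, -167.1]
wrist_force: [-5.8, 0.6, 10.8]
gripper_width: 40.9
```

{"api": "move_arm", "payload": {"increments": [{"angular": [0, 0, 0], "delta_pos": [0, 0, 0.1], "jaw": 0.6}, {"angular": [0, 0, 0], "delta_pos": [0, 0, 0], "jaw": 1}, {"angular": [0, 0, 0], "delta_pos": [0, 0, 0], "jaw": 1}, {"angular": [0, 0, 0], "delta_pos": [0, 0, 0], "jaw": 1}, {"angular": [0, 0, 0], "delta_pos": [0, 0, 2.0], "jaw": 1}]}}

```text
time: 22.05
ee_pos: [472.5, 35.2, 124.6]
tool_rot: [-92.4, 89.8, 177.6]
wrist_force: [-0.1, -0.2, -0.8]
gripper_width: 85.5
```

{"api": "move_arm", "payload": {"increments": [{"angular": [0, 0, 0], "delta_pos": [0, 0, 4.5], "jaw": 1}, {"angular": [0, 0, 0], "delta_pos": [0, 0, 4.0], "jaw": 1}, {"angular": [0, 0, 0], "delta_pos": [2.3, -3.0, 0], "jaw": 1}, {"angular": [0, 0, 0], "delta_pos": [3.3, -4.4, 0], "jaw": 1}, {"angular": [0, 0, 0], "delta_pos": [3.3, -4.4, 0], "jaw": 1}]}}

```text
time: 22.68
ee_pos: [564.0, -83.9, 211.5]
tool_rot: [88.8, 90.0, -1.1]
wrist_force: [0.3, 1.7, 1.1]
gripper_width: 85.5
```

{"api": "move_arm", "payload": {"increments": [{"angular": [0, 0, 0], "delta_pos": [3.3, -4.4, 0], "jaw": 1}, {"angular": [0, 0, 0], "delta_pos": [2.5, -3.5, 0], "jaw": 1}, {"angular": [0, 0, 0], "delta_pos": [1.7, -2.3, 0], "jaw": 1}, {"angular": [0, 0, 0], "delta_pos": [0, 0, 0], "jaw": 1}, {"angular": [0, 0, 0], "delta_pos": [0, 0, 0], "jaw": 1}]}}

```text
time: 23.3
ee_pos: [637.6, -184.3, 210.8]
tool_rot: [-123.6, 89.9, 146.5]
wrist_force: [-0.6, 0.7, -0.4]
gripper_width: 85.3
```

```bash
python3 -c "
from h import *
shot('scene','s10');shot('wrist','w10')"; python3 rot.py
```

```text
23.4 [ 637.6 -183.8  211.2] [[-0.0004, 1.0, 0.0022], [0.0003, 0.0022, -1.0], [-1.0, -0.0004, -0.0003]] [-20.7   9.9  94.4   0.   75.7 -20.8] [ 0.1  0.2 -0.2] 85.2
1 [-0.  -0.  -0.1]
-1 [  0.   -0.  179.9]
```

View pics/w10.png

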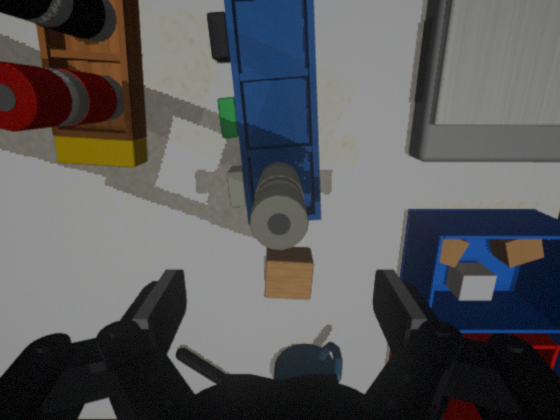

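View pics/s10.png

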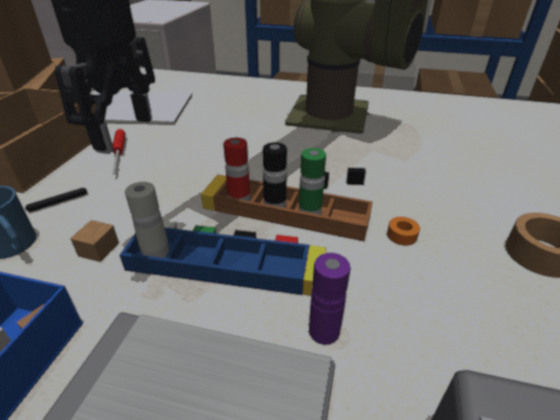

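Three cans stand in order, and white is centred (wrist px 279,224). Gripping white.

{"api": "move_arm", "payload": {"increments": [{"angular": [0, 0, 0], "delta_pos": [0, -0.1, -2.5], "jaw": 1}, {"angular": [0, 0, 0], "delta_pos": [0, 0, -4.0], "jaw": 1}, {"angular": [0, 0, 0], "delta_pos": [0, 0, -3.0], "jaw": 1}, {"angular": [0, 0, 0], "delta_pos": [0, 0, -1.1], "jaw": 1}, {"angular": [0, 0, 0], "delta_pos": [0, 0, 0], "jaw": 1}]}}

```text
time: 24.02
ee_pos: [637.7, -185.2, 105.2]
tool_rot: [-113.0, 90.0, 157.1]
wrist_force: [-1.0, -0.7, 0.6]
gripper_width: 85.6
```

{"api": "move_arm", "payload": {"increments": [{"angular": [0, 0, 0], "delta_pos": [0, 0, 0], "jaw": 0}, {"angular": [0, 0, 0], "delta_pos": [0, 0, 0], "jaw": 0}, {"angular": [0, 0, 0], "delta_pos": [0, 0, 0], "jaw": 0}, {"angular": [0, 0, 0], "delta_pos": [0, 0, 0], "jaw": 0}, {"angular": [0, 0, 0], "delta_pos": [0, 0, 0], "jaw": 0}]}}

```text
time: 24.65
ee_pos: [638.7, -186.2, 107.1]
tool_rot: [64.3, 89.9, -25.6]
wrist_force: [-2.3, 0.8, 6.3]
gripper_width: 40.8
```

{"api": "move_arm", "payload": {"increments": [{"angular": [0, 0, 0], "delta_pos": [0, 0, 0], "jaw": 0}, {"angular": [0, 0, 0], "delta_pos": [0, 0, 0], "jaw": 0}]}}

```text
time: 24.9
ee_pos: [638.7, -186.2, 107.1]
tool_rot: [64.1, 89.9, -25.9]
wrist_force: [-2.7, -1.2, 4.9]
gripper_width: 41.0
```

{"api": "move_arm", "payload": {"increments": [{"angular": [0, 0, 0], "delta_pos": [0, 0, 1.0], "jaw": 0}, {"angular": [0, 0, 0], "delta_pos": [0, 0, 3.0], "jaw": 0}, {"angular": [0, 0, 0], "delta_pos": [0, 0, 4.5], "jaw": 0}, {"angular": [0, 0, 0], "delta_pos": [0, 0, 4.5], "jaw": 0}, {"angular": [0, 0, 0], "delta_pos": [0, 1.0, 3.0], "jaw": 0}]}}

```text
time: 25.52
ee_pos: [638.4, -176.3, 268.0]
tool_rot: [68.8, 89.8, -21.1]
wrist_force: [0.6, -0.3, -2.2]
gripper_width: 40.8
```

{"api": "move_arm", "payload": {"increments": [{"angular": [0, 0, 0], "delta_pos": [-0.5, 3.0, 0], "jaw": 0}, {"angular": [0, 0, 0], "delta_pos": [-1.0, 4.2, 0], "jaw": 0}, {"angular": [0, 0, 0], "delta_pos": [-2.0, 4.2, 0], "jaw": 0}, {"angular": [0, 0, 0], "delta_pos": [-2.5, 4.2, 0], "jaw": 0}, {"angular": [0, 0, 0], "delta_pos": [-2.5, 4.2, 0], "jaw": 0}]}}

```text
time: 26.15
ee_pos: [551.9, 23.5, 264.9]
tool_rot: [-124.6, 90.0, 145.5]
wrist_force: [0.5, -0.0, -2.0]
gripper_width: 40.4
```

{"api": "move_arm", "payload": {"increments": [{"angular": [0, 0, 0], "delta_pos": [-2.5, 3.5, 0], "jaw": 0}, {"angular": [0, 0, 0], "delta_pos": [-2.5, 2.7, 0], "jaw": 0}, {"angular": [0, 0, 0], "delta_pos": [-2.5, 1.9, 0], "jaw": 0}, {"angular": [0, 0, 0], "delta_pos": [0, 0, 0], "jaw": 0}, {"angular": [0, 0, 0], "delta_pos": [0, 0, 0], "jaw": 0}]}}

```text
time: 26.78
ee_pos: [478.2, 103.0, 265.3]
tool_rot: [54.6, 90.0, -35.3]
wrist_force: [-0.1, 0.5, -2.2]
gripper_width: 40.6
```

```bash
python3 -c "
from h import *
shot('scene','s11');shot('wrist','w11')"; python3 rot.py
```

```text
26.875 [478.5 102.7 265.3] [[-0.0, 1.0, 0.0005], [-0.0001, 0.0005, -1.0], [-1.0, -0.0, 0.0001]] [  5.8 -14.6 113.   -0.   81.6   5.8] [ 0.5  1.  -1.9] 40.6
1 [ 0. -0. -0.]
-1 [  0.   0. 180.]
```

View pics/w11.png

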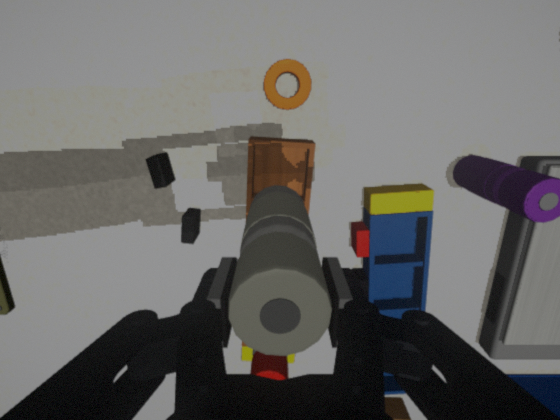

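View pics/s11.png

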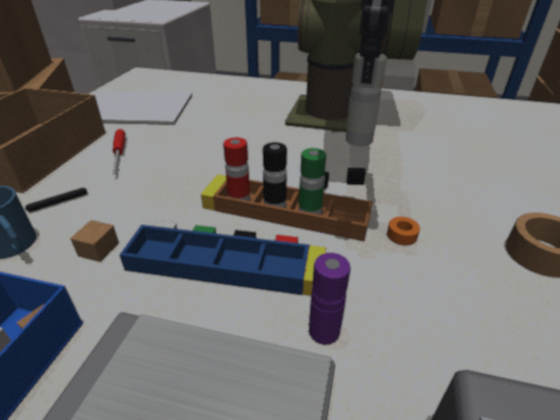

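White is upright at target (478.5, 102.7). Lowering.

{"api": "move_arm", "payload": {"increments": [{"angular": [0, 0, 0], "delta_pos": [0, 0, -3.0], "jaw": 0}, {"angular": [0, 0, 0], "delta_pos": [0, 0, -4.5], "jaw": 0}, {"angular": [0, 0, 0], "delta_pos": [0, 0, -4.5], "jaw": 0}, {"angular": [0, 0, 0], "delta_pos": [0, 0, -2.5], "jaw": 0}, {"angular": [0, 0, 0], "delta_pos": [0, 0, -0.7], "jaw": 0}]}}

```text
time: 27.5
ee_pos: [477.1, 102.5, 111.0]
tool_rot: [-83.7, 89.7, -173.7]
wrist_force: [0.2, -0.5, -1.1]
gripper_width: 40.7
```

{"api": "move_arm", "payload": {"increments": [{"angular": [0, 0, 0], "delta_pos": [0, 0, -0.2], "jaw": 0}, {"angular": [0, 0, 0], "delta_pos": [0, 0, 0], "jaw": 0}]}}

```text
time: 27.75
ee_pos: [479.2, 103.2, 112.8]
tool_rot: [95.6, 89.9, 5.7]
wrist_force: [0.1, -0.3, -1.6]
gripper_width: 40.9
```

{"api": "move_arm", "payload": {"increments": [{"angular": [0, 0, 0], "delta_pos": [0, 0, -0.3], "jaw": 0}, {"angular": [0, 0, 0], "delta_pos": [0, 0, 0], "jaw": 0}, {"angular": [0, 0, 0], "delta_pos": [0, 0, 0], "jaw": 0}]}}

```text
time: 28.12
ee_pos: [478.2, 103.2, 108.6]
tool_rot: [94.3, 90.0, 4.4]
wrist_force: [0.1, 0.3, -1.7]
gripper_width: 40.8
```

{"api": "move_arm", "payload": {"increments": [{"angular": [0, 0, 0], "delta_pos": [0, 0, -0.1], "jaw": 0}, {"angular": [0, 0, 0], "delta_pos": [0, 0, 0], "jaw": 0}]}}

```text
time: 28.38
ee_pos: [478.0, 103.2, 107.2]
tool_rot: [-83.7, 90.0, -173.6]
wrist_force: [-0.8, 0.8, -1.5]
gripper_width: 40.7
```

{"api": "move_arm", "payload": {"increments": [{"angular": [0, 0, 0], "delta_pos": [0, 0, -0.1], "jaw": 0}, {"angular": [0, 0, 0], "delta_pos": [0, 0, 0], "jaw": 0}]}}

```text
time: 28.62
ee_pos: [478.2, 103.3, 107.1]
tool_rot: [-100.0, 90.0, 170.1]
wrist_force: [-3.8, -0.6, 4.8]
gripper_width: 40.6
```

Floor contact at 107.1, as at pick-up. Releasing and rising clear.

{"api": "move_arm", "payload": {"increments": [{"angular": [0, 0, 0], "delta_pos": [0, 0, 0], "jaw": 0.6}, {"angular": [0, 0, 0], "delta_pos": [0, 0, 0], "jaw": 1}, {"angular": [0, 0, 0], "delta_pos": [0, 0, 0], "jaw": 1}, {"angular": [0, 0, 0], "delta_pos": [0, 0, 0], "jaw": 1}, {"angular": [0, 0, 0], "delta_pos": [0, 0, 2.0], "jaw": 1}]}}

```text
time: 29.25
ee_pos: [476.6, 103.0, 124.6]
tool_rot: [-84.6, 89.8, -174.5]
wrist_force: [1.0, 0.2, -0.5]
gripper_width: 85.1
```

{"api": "move_arm", "payload": {"increments": [{"angular": [0, 0, 0], "delta_pos": [0, 0, 4.5], "jaw": 1}, {"angular": [0, 0, 0], "delta_pos": [0, 0, 4.5], "jaw": 1}, {"angular": [0, 0, 0], "delta_pos": [0, 0, 3.0], "jaw": 1}, {"angular": [0, 0, 0], "delta_pos": [0, 4.0, 0], "jaw": 1}, {"angular": [0, 0, 0], "delta_pos": [0, 4.5, 0], "jaw": 1}]}}

```text
time: 29.88
ee_pos: [478.5, 188.8, 247.3]
tool_rot: [102.0, 89.9, 12.0]
wrist_force: [0.4, -0.5, -0.0]
gripper_width: 85.5
```

{"api": "move_arm", "payload": {"increments": [{"angular": [0, 0, 0], "delta_pos": [0, 4.5, 0], "jaw": 1}, {"angular": [0, 0, 0], "delta_pos": [0, 4.5, 0], "jaw": 1}, {"angular": [0, 0, 0], "delta_pos": [0, 4.5, 0], "jaw": 1}, {"angular": [0, 0, 0], "delta_pos": [0, 4.5, 0], "jaw": 1}, {"angular": [0, 0, 0], "delta_pos": [0, 0, 0], "jaw": 1}]}}

```text
time: 30.5
ee_pos: [477.5, 370.5, 245.8]
tool_rot: [-85.9, 90.0, -175.7]
wrist_force: [1.0, -0.1, -0.2]
gripper_width: 85.5
```

```bash
python3 -c "
from h import *
shot('scene','s12');shot('top','t12')"; python3 rot.py
```

```text
30.6 [477.9 368.2 245.9] [[-0.0006, 1.0, 0.0021], [-0.0009, 0.0021, -1.0], [-1.0, -0.0006, 0.0009]] [ 32.5   1.2 100.5  -0.   78.4  32.4] [ 0.9 -1.3 -0.2] 85.3
1 [ 0.1 -0.  -0.1]
-1 [1.000e-01 1.000e-01 1.799e+02]
```

View pics/s12.png

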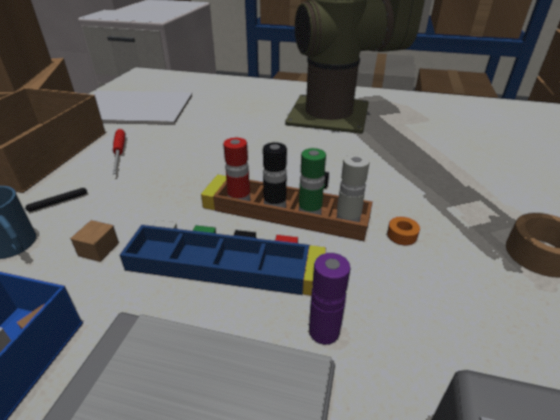

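View pics/t12.png

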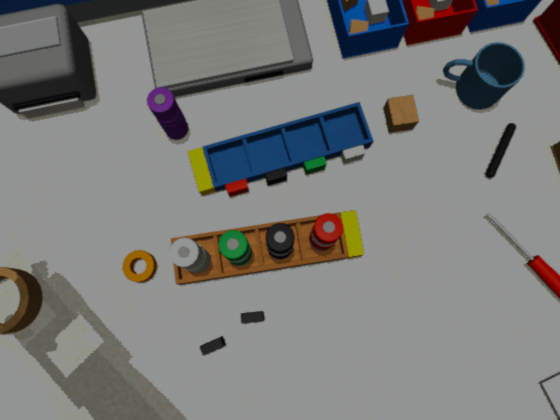

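All four cans stand upright in order (top px red 328,228, black 280,236, green 234,246, white 186,253, red at the yellow end). The arm is clear, so I hand in.

```bash
python3 -c "
from h import *
print(arm.close_job())"
```

```text
the job is handed in; nothing more can be done
None
```

I moved all four cans from the blue rack to the wooden rack and handed the job in at about 31 s. Counted from the yellow end they now stand red, black, green, white, the same order as in the blue rack.

Each can was lowered until the floor of its bay pushed back (about 5–11 N), then released. The last scene and top pictures show all four upright, one to a bay, with the blue rack empty and its tags in place. They also show the purple can and the two other black blocks not moved, and the arm well clear. No check failed. The measured positions agreed with the calibration to about 2–3 mm, inside the roughly 10 mm of slack in each bay.

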